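# Move a hand printing block from one click-in dock to the other

## Task

The hand printing block is clicked into one of the two metal docks. Press the thumb pad of that dock's spring catch so that the block springs loose, slide it back and lift it out, then set it into the open end of the empty dock and slide it in under the lips until the catch clicks behind it, and let go. Feel your way and do not force anything: never push or press hard on the docks or ram the block into the stops, and leave the other things on the table where they are.

Things in the scene. Friction and masses are not known exactly. Their poses are not given: they have to be found in the camera images.
- stamp: the hand printing block: aluminium sole 80 (x) x 64 (y) x 8 mm, on it a dark wood block 76 x 40 mm up to z 20 mm, a short brass neck, and on top an upright wooden grip 60 (x) x 22 (y) mm from z 24 to 62 mm. Mass 0.4 to 0.5 kg. Origin: centre of the sole's underside, z up, x along the long side. It is the same either way round.
- stamp_grip (a point): the middle of the block's wooden grip, 44 mm above the sole's underside; pinch the grip here from above across its 22 mm (the block's y)
- dock_a: the metal dock that holds the block at the start. Base plate 260 (x, from -120 to +140) x 100 (y) x 16 mm. Origin: on its underside; +x is the sliding-in direction, z up; the top face (z 16 mm) is the sliding floor. At the +x end a fixed grey stop head carries a spring ejector plunger, two hard stops and the spring catch. Clicked home, the block's origin is at x +29, y 0, z 16 mm
- dock_b: the empty dock, built the same, same axes, but its stop head (with ejector, hard stops and catch) was clamped by hand 4 mm nearer to 24 mm farther: the block clicks home with its origin anywhere from x +25 to +53 mm: feel for it. Pushing in takes 5 N from first touch of the ejector, 9 N at the click, plus up to 5 N of friction; rigid stops come 3 mm after the click; over 20 N is too hard
- open_a (a point): dock_a's open end, on the floor, 65 mm to -x of its origin. Here nothing covers the block: with the block's origin at this point or up to 10 mm farther back it can be lifted straight out. To take the block out, press the catch: the ejector throws the block back about 20 mm, far enough that it cannot click in again by itself; then draw it back to here
- open_b (a point): dock_b's open end, on the floor, 65 mm to -x of its origin: set the block's origin down here, in line with the dock. Low kerbs, 8 mm high, stand 40 mm to either side; the plate ends 55 mm behind
- mouth_b (a point): mouth of dock_b's channel, on the floor. A funnel over the 35 mm before it narrows to the channel: 68 mm wide, 100 mm long (to +x), under two lips (underside 10, top 15 mm above the floor, 46 mm slot between). Near the mouth the catch's ramped nose stands 5 mm out of the floor; the block slides over it, pushing it down, and it snaps up behind the sole
- pad_a (a point): middle of the top face of dock_a's thumb pad: black, 26 (x) x 22 (y) mm, its top 35 mm above the table, 63 mm to the -y side of the dock's middle line, level with the rear edge of the clicked-in block. Push straight down
- catch_a (a joint): dock_a's catch, m: 0 fully up, 0.007 fully down; it frees the block from about 0.005 on. It takes about 2 N alone, up to 10 N with the block bearing on it
- ejector_a (a joint): dock_a's ejector plunger, m: 0 fully out, about 0.021 with the block clicked in
- catch_b (a joint): dock_b's catch, m: 0 fully up, about 0.004 while the block's sole lies over the nose
- ejector_b (a joint): dock_b's ejector plunger, m: 0 fully out, about 0.021 with the block clicked in, about 0.024 when the sole meets the hard stops
- ink_jar: bystander: small glass ink jar, 36 mm across, 45 mm tall, standing between the docks. Origin: underside. Leave it where it is
- ink_tin: bystander: round ink tin, 70 mm across, 75 mm tall, beyond the docks. Origin: underside. Leave it where it is
- solvent_tin: bystander: tall grey solvent bottle, 84 mm across, 170 mm tall. Origin: underside. Leave it where it is
- brayer: bystander: rubber ink roller 110 mm wide with a wooden handle, lying flat, about 180 mm long and 38 mm high. Origin: underside. Leave it where it is
- palette_knife: bystander: palette knife, 260 mm long, lying flat. Origin: underside. Leave it where it is
- gouge: bystander: small carving gouge, 140 mm long, lying flat. Origin: underside. Leave it where it is
- lino_block: bystander: loose mounted lino block, 100 x 75 x 22 mm. Origin: underside. Leave it where it is
Things that resemble listed ones, but are neither listed nor needed, are in the scene too. Of the things like the stamp, leave any that is orange or red; of the rest the larger one is meant.

How it is judged:
By the outcome, as a careful person would: the job done as asked, in the order asked, and still so for the second after the job is handed in, with the robot touching nothing.
It also fails if it takes over 72 s, if anything falls off the work surface, if the arm or the gripper's body presses on something with over 40 N, if the wrist force passes 120 N, or if a joint passes its speed limit or range.

## Robot

A 7-joint arm with a two-finger parallel gripper is mounted at the origin on the work surface. World frame = base frame: x ahead of the robot, y to its left, z up, the work surface at z = 0. Lengths are in m, angles in rad, forces in N, time in s.
With the tool pointing down it reaches from about 0.425 to 0.875 m from the base axis. Payload 4.7 kg.
Tool frame: the origin (TCP) lies midway between the tips of the shut fingers; the grasp point (between the pads) lies 19 mm behind it; z points along the fingers, y is the line along which they close (so a half turn about z gives the same grasp; the last joint's range is limited). The gripper opens to 87 mm and grips with 3 to 60 N. Pads are 19 mm wide; open, the fingers measure 117 mm over their backs; the gripper's body (75 mm by 190 mm) begins 51 mm behind the grasp point.
Start: joints at [1.203, 0.321, -0.07, 1.45, 0.023, 1.371, -0.057], TCP at [0.242, -0.603, 0.223] pointing down, gripper open.
Joint ranges: [-2.86, 2.86], [-0.3, 2.09], [-1.38, 1.24], [0.06, 2.45], [-1.56, 4.7], [0.09, 2.05], [-2.69, 2.69]. Speed limits (rad/s): [2.57, 2.57, 3.14, 3.14, 3.14, 3.14, 3.14].

## Interface

Orientations are given as a rotation vector (axis times angle).
In Python, from bench import ctrl gives the robot as it stands. The module is installed in compiled form; this text tells all that it offers.
- The arm moves only by the shell command python3 -m handwheel 'ROWS' [FORCE]. ROWS is JSON, a list of rows, each a list of 7 numbers: the finger opening in m, from 0 to 0.087, then the shift along the tool's x, y, z in m, then the turn, a rotation vector about the tool's x, y, z in degrees. A call has 1 to 12 rows; each row shifts and turns the commanded pose from where the row before left it, along the tool's axes as they then stand; what a row does not reach is not made up. A row lasts 1/8 s, in which the tool goes at most 62.5 mm and 10.7 degrees, less where a joint would pass 70% of its speed; a pose out of reach is approached as far as the arm can. A call is refused whole if a number of a shift passes 0.0625 or a number of a turn 10.7, either way. A call with a gripper value outside its range is refused whole. The fingers move at their own pace and stop on an object; FORCE is the grip in N (left out, the last holds). Time passes only in rows, so rows that do not move let the fingers close. It gives the time, the measured TCP pose, the force, the opening and the grip force at its end, in the units of the state.
- ctrl.get_state(): the state, without advancing time (a new reading comes with each control period).
- ctrl.get_image(name): name is "scene" or "top"; returns (picture, depth): 384x512x3 uint8, blue, green, red; 384x512 float32, m along the optical axis (not along the pixel's ray), 0 where there is no reading.
- ctrl.camera_info(name): a dict with "intrinsics" (3x3 intrinsics, pixels), "R" (3x3) and "t" (3): a world point X has camera coordinates R X + t. Camera axes: x right, y down, z forward; pixel columns grow to the right and rows downward; lengths in m; the calibration is good to about 2 mm. A picture is of the moment at which its call begins. camera_info takes no time and is no camera call.
- ctrl.close_job(): hands the job in; it is judged then, once.
The state is a dict: "time": time; "joint_positions": joint angles; "qd": joint speeds; "joint_torque": joint torques, N m; "position": TCP position; "tool_rot": TCP orientation; "ft_force": force on the tool from outside, world axes, zero at the start; "torque": the same for the moment, N m; "grip_width": opening from 0.0 (shut) to 1.0 (fully open); "grip_force": force on a finger pad.
Only numpy, scipy, OpenCV 4.12 (cv2) and the standard library are available. Lean on these libraries where they do the work, as an engineer would, in place of code of your own. Each camera call takes 0.05 s, during which the arm holds its last target. There are 200 camera calls.

## Working session

There is one attempt and no reset: what is moved stays moved. The work goes in short steps, Python scripts to look and compute and a shell command to move; the robot and the scene stay as the last step left them, time stands still between calls to the robot, and variables do not carry over. Pictures are saved under pics/ and viewed, at most 10 in all, crops included, and the job is handed in when it is done.

```bash
mkdir -p pics
python3 - <<'E'
from bench import ctrl
import cv2,numpy as np
for n in("top","scene"):
    im,d=ctrl.get_image(n); cv2.imwrite(f"pics/{n}0.png",cv2.resize(im,(800,600),interpolation=cv2.INTER_CUBIC)); np.savez(f"pics/{n}0.npz",im=im,d=d)
    c=ctrl.camera_info(n); print(n,np.round(c["intrinsics"],1).tolist(),np.round(c["R"],3).tolist(),np.round(c["t"],3).tolist())
s=ctrl.get_state(); print({k:np.round(v,3).tolist() for k,v in s.items()})
E
```

```text
top [[395.8, 0.0, 252.2], [0.0, 395.8, 193.8], [0.0, 0.0, 1.0]] [[-0.01, -1.0, 0.027], [-0.991, 0.006, -0.135], [0.135, -0.029, -0.99]] [-0.022, 0.605, 1.107]
scene [[408.7, 0.0, 255.4], [0.0, 408.7, 193.3], [0.0, 0.0, 1.0]] [[-0.242, 0.97, 0.015], [0.534, 0.146, -0.833], [-0.81, -0.193, -0.553]] [0.142, -0.233, 1.598]
{'time': 0.1, 'joint_positions': [1.203, 0.322, -0.07, 1.452, 0.023, 1.371, -0.057], 'qd': [0.001, -0.001, -0.002, -0.003, 0.0, -0.001, -0.001], 'joint_torque': [-0.0, -49.257, -0.406, -31.34, -0.064, 0.04, 0.0], 'position': [0.242, -0.603, 0.222], 'tool_rot': [-3.083, -0.596, 0.001], 'ft_force': [-0.293, 0.479, 0.022], 'torque': [0.016, -0.016, 0.021], 'grip_force': 0.0, 'grip_width': 0.999}
```

View pics/top0.png

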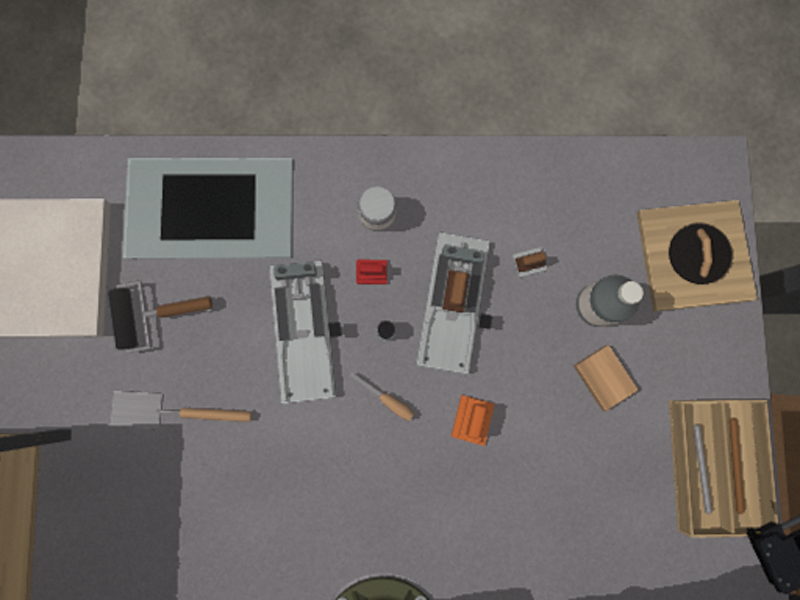

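View pics/scene0.png

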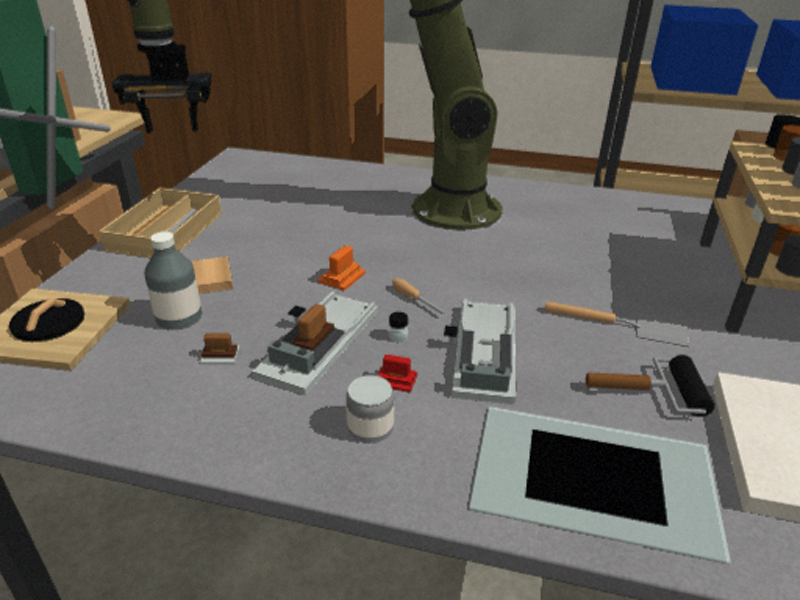

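The top view shows dock_a holding the block at about (455,305), with its pad at (487,321). The empty dock_b is at (305,330), with its pad at (335,329). The jar is at (386,329), and the red, orange and small look-alikes are at (373,271), (473,420) and (530,261). Both docks have their stop heads facing away from the robot. Next I'll fit their poses from depth.

```bash
cat > h.py <<'E'
import numpy as np,cv2
from bench import ctrl
def cloud(n,d):
    c=ctrl.camera_info(n);K,R,t=map(np.array,(c["intrinsics"],c["R"],c["t"]))
    v,u=np.mgrid[:384,:512]
    P=np.stack([(u-K[0,2])/K[0,0]*d,(v-K[1,2])/K[1,1]*d,d],-1)
    return (P-t)@R
def proj(n,X):
    c=ctrl.camera_info(n);K,R,t=map(np.array,(c["intrinsics"],c["R"],c["t"]))
    q=(np.asarray(X)@R.T+t)@K.T; return q[:,:2]/q[:,2:]
E
python3 - <<'E'
from h import *
from scipy.optimize import minimize
W={}
for n in("top","scene"):
    z=np.load(f"pics/{n}0.npz");W[n]=(cloud(n,z["d"]),z["d"],z["im"])
P=W["top"][0]
for nm,(u,v) in dict(a=(430,360),a2=(440,345),b=(305,380),b2=(310,360),sh_a=(466,256),pad_a=(487,321),pad_b=(335,329),grip=(457,290),jar=(386,329),table=(380,370)).items():
    print(nm,np.round(P[int(v/1.5625),int(u/1.5625)],4))
for n in W:
    P,d,_=W[n]
    # table plane check
    m=(d>0)&(abs(P[...,2])<.006)&(P[...,0]>.3)&(P[...,0]<.8)&(abs(P[...,1])<.4)
    A=np.c_[P[m][:,:2],np.ones(m.sum())];c=np.linalg.lstsq(A,P[m][:,2],rcond=None)[0];print(n,"plane",np.round(c,4),"res",np.std(P[m][:,2]-A@c))
    im=W[n][2]
    x0,y0,x1,y1=(170,140,330,245) if n=="top" else (160,180,340,260)
    cv2.imwrite(f"pics/{n}_c.png",cv2.resize(im[y0:y1,x0:x1],None,fx=4.4,fy=4.4,interpolation=cv2.INTER_CUBIC))
E
```

```text
a [ 0.5004 -0.0934  0.0149]
a2 [ 0.5295 -0.1115  0.0167]
b [0.4648 0.1398 0.0196]
b2 [0.5026 0.1323 0.0111]
sh_a [ 0.6934 -0.1614  0.0489]
pad_a [ 0.5715 -0.1987  0.0327]
pad_b [0.5588 0.0841 0.0348]
grip [ 0.6241 -0.1386  0.0768]
jar [ 0.5569 -0.0112  0.0475]
table [ 0.4844  0.0005 -0.0053]
top plane [ 0.0014  0.0013 -0.0004] res 0.0022585579620809297
scene plane [ 0.0035  0.002  -0.0022] res 0.0018769237768477376
```

View pics/top_c.png

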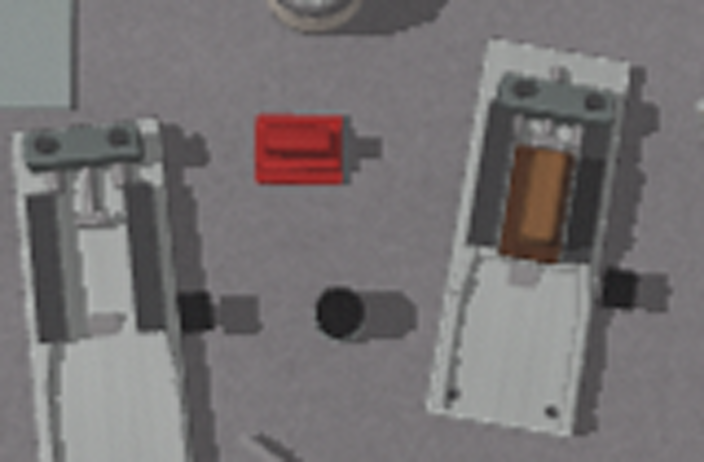

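```bash
cat > fit.py <<'E'
from h import *
from scipy.optimize import minimize
from scipy.ndimage import map_coordinates
def cost(p,g,n,sx):
    x,y,th=p;c,s=np.cos(th),np.sin(th)
    B=np.array([(X,Y,Z) for X in(-.12,.14) for Y in(-.05,.05) for Z in(.0,.016)])
    q=proj(n,np.c_[x+c*B[:,0]-s*B[:,1],y+s*B[:,0]+c*B[:,1],B[:,2]]).astype(np.float32)
    h=cv2.convexHull(q)[:,0]; k=len(h); S=0;L=0
    for i in range(k):
        a,b=h[i],h[(i+1)%k]; l=np.linalg.norm(b-a)
        if l<8: continue
        t=np.linspace(.05,.95,int(l*2))[:,None]; pts=a+(b-a)*t; nn=np.array([(b-a)[1],-(b-a)[0]])/l
        if np.dot(nn,h.mean(0)-a)>0: nn=-nn
        f=lambda o:map_coordinates(g,(pts+o*nn)[:,::-1].T,order=1)
        S+=np.clip(f(-sx)-f(sx),-20,60).sum();L+=len(pts)
    return -S/L
def fit(n,im,p0):
    g=cv2.GaussianBlur(cv2.cvtColor(im,cv2.COLOR_BGR2GRAY),(0,0),.6).astype(float); p=p0
    for sx,r in((3,.012),(2,.005),(1,.002)):
        p=min((minimize(cost,np.array(p)+d,(g,n,sx),method="Nelder-Mead",options=dict(initial_simplex=np.array(p)+d+np.array([[0,0,0],[r,0,0],[0,r,0],[0,0,5*r]]))) for d in np.array([[0,0,0],[r,0,0],[-r,0,0],[0,r,0],[0,-r,0]])),key=lambda o:o.fun).x
    return p,cost(p,g,n,1)
if __name__=="__main__":
    P=cloud("top",np.load("pics/top0.npz")["d"])
    f=lambda u,v:P[int(v/4.4+140),int(u/4.4+170),:2]
    a0=f(501,410)+[.112,-.02]; b0=f(100,300)
    i0={"a":(*a0,-.16),"b":(*b0,.09)}
    for k in i0:
        for n in("top","scene"):
            p,c=fit(n,np.load(f"pics/{n}0.npz")["im"],i0[k]); print(k,n,np.round(i0[k],3),np.round(p,4),"deg",round(np.degrees(p[2]),2),round(c,1))
            if n=="top":
                c_,s=np.cos(p[2]),np.sin(p[2])
                for nm,l in dict(pad=(0.029-.04,-.063,.035),grip=(.029,0,.078),gripends=(0.059,0,.078)).items():
                    w=(p[0]+c_*l[0]-s*l[1],p[1]+s*l[0]+c_*l[1],l[2])
                    print(nm,np.round(w,4),"top crop px",np.round((proj("top",[w])[0]-[170,140])*4.4), "scene800",np.round(proj("scene",[w])[0]*1.5625))
E
python3 fit.py
```

```text
a top [ 0.603 -0.137 -0.16 ] [ 0.6002 -0.1379 -0.1893] deg -10.84 -33.0
pad [ 0.5775 -0.1977  0.035 ] top crop px [619. 277.] scene800 [294. 312.]
grip [ 0.6287 -0.1434  0.078 ] top crop px [544. 191.] scene800 [311. 312.]
gripends [ 0.6581 -0.149   0.078 ] top crop px [552. 145.] scene800 [301. 321.]Traceback (most recent call last):
  File "fit.py", line 29, in <module>
    p,c=fit(n,np.load(f"pics/{n}0.npz")["im"],i0[k]); print(k,n,np.round(i0[k],3),np.round(p,4),"deg",round(np.degrees(p[2]),2),round(c,1))
        ~~~^^^^^^^^^^^^^^^^^^^^^^^^^^^^^^^^^^^^^^^^^
  File "fit.py", line 20, in fit
    p=min((minimize(cost,np.array(p)+d,(g,n,sx),method="Nelder-Mead",options=dict(initial_simplex=np.array(p)+d+np.array([[0,0,0],[r,0,0],[0,r,0],[0,0,5*r]]))) for d in np.array([[0,0,0],[r,0,0],[-r,0,0],[0,r,0],[0,-r,0]])),key=lambda o:o.fun).x
      ~~~^^^^^^^^^^^^^^^^^^^^^^^^^^^^^^^^^^^^^^^^^^^^^^^^^^^^^^^^^^^^^^^^^^^^^^^^^^^^^^^^^^^^^^^^^^^^^^^^^^^^^^^^^^^^^^^^^^^^^^^^^^^^^^^^^^^^^^^^^^^^^^^^^^^^^^^^^^^^^^^^^^^^^^^^^^^^^^^^^^^^^^^^^^^^^^^^^^^^^^^^^^^^^^^^^^^^^^^^^^^^^^^^^^^^^^^^^^
  File "f
[... 273 characters left out ...]
.x
           ~~~~~~~~^^^^^^^^^^^^^^^^^^^^^^^^^^^^^^^^^^^^^^^^^^^^^^^^^^^^^^^^^^^^^^^^^^^^^^^^^^^^^^^^^^^^^^^^^^^^^^^^^^^^^^^^^^^^^^^^^^^^^^^^^^^^^^^^^^^^^^^^^^^^
    res = _minimize_neldermead(fun, x0, args, callback, bounds=bounds,
                               **options)
    fxr = func(xr)
    fx = function(np.copy(x), *(wrapper_args + args))
  File "fit.py", line 7, in cost
    q=proj(n,np.c_[x+c*B[:,0]-s*B[:,1],y+s*B[:,0]+c*B[:,1],B[:,2]]).astype(np.float32)
      ~~~~^^^^^^^^^^^^^^^^^^^^^^^^^^^^^^^^^^^^^^^^^^^^^^^^^^^^^^^^^
  File "h.py", line 9, in proj
    c=ctrl.camera_info(n);K,R,t=map(np.array,(c["intrinsics"],c["R"],c["t"]))
ValueError: time passes only in moves, steps and waits
```

```bash
python3 - <<'E'
s=open("h.py").read()
s=s.replace("from bench import ctrl\n","""from bench import ctrl
import pickle,os
if not os.path.exists("cam.pkl"): pickle.dump({n:ctrl.camera_info(n) for n in("top","scene")},open("cam.pkl","wb"))
CI=pickle.load(open("cam.pkl","rb"))
""").replace("ctrl.camera_info(n);","CI[n];")
open("h.py","w").write(s)
E
python3 fit.py
python3 - <<'E'
from h import *
# black pads: centroid in both views, ray-intersect
pts={}
for n in("top","scene"):
    im=np.load(f"pics/{n}0.npz")["im"]; m=(im.max(2)<40).astype(np.uint8)
    N,l,st,c=cv2.connectedComponentsWithStats(m)
    for nm,g in dict(pa=(311.5,205.5) if n=="top" else (191,199),pb=(214.5,211) if n=="top" else (288.5,212)).items():
        i=min((i for i in range(1,N) if st[i,4]>15),key=lambda i:np.hypot(*(c[i]-g))); pts[nm,n]=c[i]; print(nm,n,c[i].round(1),st[i])
for nm in("pa","pb"):
    Ps=[]
    for n in("top","scene"):
        C=CI[n];K,R,t=map(np.array,(C["intrinsics"],C["R"],C["t"]))
        Ps.append(K@np.c_[R,t])
    X=cv2.triangulatePoints(Ps[0],Ps[1],pts[nm,"top"][:,None],pts[nm,"scene"][:,None])[:,0]; print(nm,"tri",np.round(X[:3]/X[3],4))
E
```

```text
a top [ 0.603 -0.137 -0.16 ] [ 0.6002 -0.1379 -0.1893] deg -10.84 -33.0
pad [ 0.5775 -0.1977  0.035 ] top crop px [619. 277.] scene800 [294. 312.]
grip [ 0.6287 -0.1434  0.078 ] top crop px [544. 191.] scene800 [311. 312.]
gripends [ 0.6581 -0.149   0.078 ] top crop px [552. 145.] scene800 [301. 321.]
a scene [ 0.603 -0.137 -0.16 ] [ 0.5815 -0.1449 -0.1952] deg -11.18 -20.4
b top [0.567 0.15  0.09 ] [0.547  0.1478 0.0992] deg 5.68 -28.1
pad [0.5423 0.084  0.035 ] top crop px [194. 333.] scene800 [452. 325.]
grip [0.5758 0.1506 0.078 ] top crop px [ 84. 276.] scene800 [489. 321.]
gripends [0.6057 0.1536 0.078 ] top crop px [ 80. 229.] scene800 [489. 332.]
b scene [0.567 0.15  0.09 ] [0.565  0.1481 0.0968] deg 5.55 -24.6
pa top [310.  205.4] [307 202   7   8  46]
pb top [213.7 210.7] [211 207   7   8  41]
pa scene [189.7 198.9] [185 196  10   7  38]
pb scene [288.3 211.5] [284 209   9   7  47]
pa tri [ 0.5704 -0.1959  0.0326]
pb tri [0.557  0.0847 0.0325]
```

Run:
```python
from h import *
S={"a":[("top",(.6002,-.1379,-.1893)),("alt",(.5945,-.1370,-.1893))],"b":[("t",(.5617,.1482,.098)),("alt",(.547,.1478,.098))]}
out=[]
for n,(x0,y0,x1,y1) in dict(top=(170,155,325,262),scene=(155,180,335,260)).items():
    im=np.load(f"pics/{n}0.npz")["im"]; f=6
    if n=="top":
        pass
    big=cv2.resize(im[y0:y1,x0:x1],None,fx=f,fy=f,interpolation=cv2.INTER_CUBIC)
    for k,L in S.items():
        for j,(nm,(x,y,th)) in enumerate(L):
            c,s=np.cos(th),np.sin(th)
            for z in(.016,):
                B=np.array([(-.12,-.05),(.14,-.05),(.14,.05),(-.12,.05)])
                q=(proj(n,np.c_[x+c*B[:,0]-s*B[:,1],y+s*B[:,0]+c*B[:,1],[z]*4])-[x0-.5,y0-.5])*f
                cv2.polylines(big,[q.astype(int)],True,[(0,0,255),(255,0,0)][j],1)
            w=np.array([[x+c*-.011+s*.063,y-s*.011-c*.063,.035]]); q=(proj(n,w)[0]-[x0-.5,y0-.5])*f
            cv2.circle(big,q.astype(int),3,[(0,0,255),(255,0,0)][j],-1)
    h,w=big.shape[:2]; r=min(1,800/w); out.append(cv2.resize(big,None,fx=r,fy=r,interpolation=cv2.INTER_AREA))
for n,o in zip(("top","scene"),out): cv2.imwrite(f"pics/ov_{n}.png",o); print(o.shape)
# profiles along dock axis on floor line (top)
from scipy.ndimage import map_coordinates
for n in("top","scene"):
  g=cv2.cvtColor(np.load(f"pics/{n}0.npz")["im"],cv2.COLOR_BGR2GRAY).astype(float)
  for k,(x,y,th) in dict(a=(.6002,-.1379,-.1893),b=(.5617,.1482,.098)).items():
    c,s=np.cos(th),np.sin(th)
    for lo in((-.145,-.09),(.11,.16)):
      X=np.arange(lo[0],lo[1],.003); r=0
      for Y in np.linspace(-.03,.03,25):
        q=proj(n,np.c_[x+c*X-s*Y,y+s*X+c*Y,np.full(len(X),.016)]); r=r+map_coordinates(g,q[:,::-1].T,order=1)/25
      print(n,k,[f"{a*1000:.0f}:{b:.0f}" for a,b in zip(X,r)])
```

```text
(552, 800, 3)
(356, 800, 3)
top a ['-145:118', '-142:118', '-139:119', '-136:119', '-133:119', '-130:119', '-127:119', '-124:117', '-121:126', '-118:157', '-115:159', '-112:158', '-109:155', '-106:152', '-103:153', '-100:156', '-97:157', '-94:157', '-91:157']
top a ['110:86', '113:91', '116:106', '119:131', '122:148', '125:148', '128:151', '131:156', '134:156', '137:153', '140:131', '143:119', '146:121', '149:122', '152:121', '155:121', '158:121']
top b ['-145:121', '-142:121', '-139:118', '-136:123', '-133:154', '-130:164', '-127:163', '-124:160', '-121:154', '-118:156', '-115:161', '-112:161', '-109:161', '-106:162', '-103:162', '-100:162', '-97:162', '-94:162', '-91:163']
top b ['110:90', '113:86', '116:86', '119:92', '122:101', '125:107', '128:116', '131:118', '134:117', '137:116', '140:117', '143:125', '146:126', '149:126', '152:126', '155:127', '158:127']
scene a ['-145:134', '-142:133', '-139:134', '-136:133', '-133:134', '-130:134', '-127:135', '-124:140', '-121:154', '-118:172', '-115:179', '-112:178', '-109:174', '-106:173', '-103:174', '-100:177', '-97:180', '-94:180', '-91:180']
scene a ['110:120', '113:146', '116:168', '119:172', '122:175', '125:179', '128:185', '131:187', '134:186', '137:175', '140:119', '143:89', '146:89', '149:90', '152:90', '155:99', '158:127']
scene b ['-145:137', '-142:139', '-139:144', '-136:154', '-133:168', '-130:176', '-127:175', '-124:172', '-121:171', '-118:171', '-115:173', '-112:176', '-109:176', '-106:177', '-103:177', '-100:177', '-97:177', '-94:177', '-91:178']
scene b ['110:60', '113:83', '116:133', '119:176', '122:172', '125:136', '128:99', '131:96', '134:94', '137:95', '140:103', '143:120', '146:131', '149:133', '152:138', '155:147', '158:148']
```

View pics/ov_top.png

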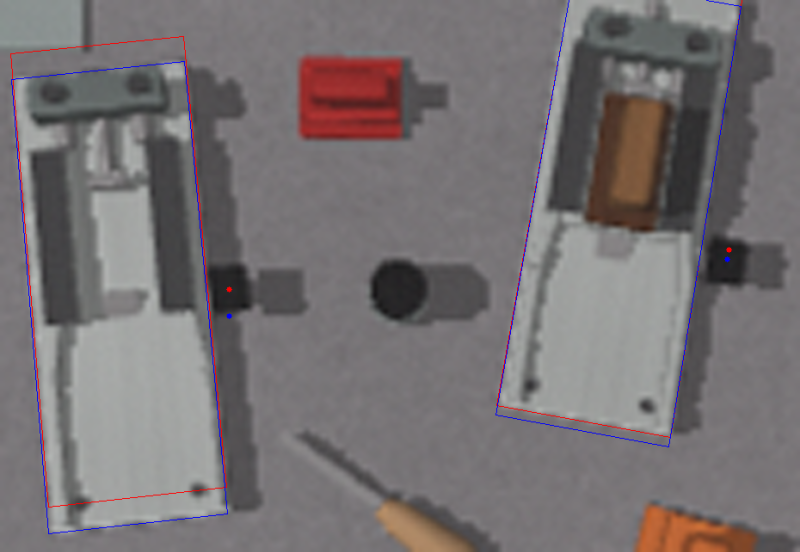

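View pics/ov_scene.png

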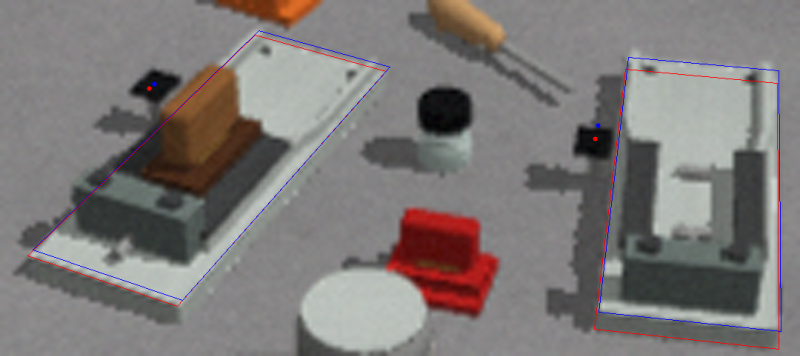

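The overlays put dock_a's plate at (0.600, -0.138), yaw -10.9°, where the red box in the top view and both edge profiles agree. Dock_b's plate is at (0.547, 0.148), yaw +5.6°, which is the blue box. Dock_b's pad sits about 15-20 mm forward on its plate, so its head is clamped farther out. Dock_a's pad is centred near (727,262) in the crop, about (0.572, -0.196). I'll move above it with the fingers shut.

```bash
cat > to.py <<'E'
# usage: to.py x y z heading_of_tool_x_deg -> remaining shift in tool axes and turn
import sys
from h import *
from scipy.spatial.transform import Rotation as Ro
s=ctrl.get_state();R=Ro.from_rotvec(s["tool_rot"]).as_matrix();p=np.array(s["position"])
x,y,z,f=map(float,sys.argv[1:5]);f=np.radians(f)
T=np.array([[np.cos(f),np.sin(f),0],[np.sin(f),-np.cos(f),0],[0,0,-1]])
print("t",round(s["time"],2),"pos",p.round(4),"head",round(np.degrees(np.arctan2(R[1,0],R[0,0])),2),"F",np.round(s["ft_force"],1),"w",round(s["grip_width"]*87,1),"gf",round(s["grip_force"],1))
d=np.array([x,y,z])-p
print("shift now-axes",(R.T@d).round(4)," shift after turn",(T.T@d).round(4),"turn",np.degrees(Ro.from_matrix(R.T@T).as_rotvec()).round(2),"q7",round(s["joint_positions"][6],2))
E
python3 -m handwheel '[[0,0.0416,-0.0231,0,0,0,0],[0,0.0416,-0.0231,0,0,0,0],[0,0.0416,-0.0231,0,0,0,0],[0,0.0416,-0.0231,0,0,0,0],[0,0.0416,-0.0231,0,0,0,0],[0,0.0416,-0.0231,0,0,0,0],[0,0.0416,-0.0231,0,0,0,0],[0,0.0416,-0.0231,0,0,0,0],[0,0.0416,-0.0231,0,0,0,0],[0,0.0416,-0.0231,0,0,0,0],[0,0.0416,-0.0231,0,0,0,0]]' 30
python3 to.py 0.572 -0.196 0.06 79.1
```

```text
time: 1.48
position: [0.5727, -0.1957, 0.2221]
tool_rot: [-3.084, -0.596, 0.001]
ft_force: [0.2, -0.1, 0.1]
grip_width: 0.003
grip_force: 0.0
t 1.48 pos [ 0.5727 -0.1957  0.2221] head 21.87 F [ 0.2 -0.1  0.1] w 0.2 gf 0.0
shift now-axes [-6.000e-04  1.000e-04  1.621e-01]  shift after turn [-0.0004 -0.0006  0.1621] turn [-3.000e-02  2.000e-02 -5.723e+01] q7 -0.98
```

```bash
python3 -m handwheel '[[0,0,0,0,0,0,-9.54],[0,0,0,0.02,0,0,-9.54],[0,0,0,0.03,0,0,-9.54],[0,0,0,0.03,0,0,-9.54],[0,0,0,0.03,0,0,-9.54],[0,0,0,0.03,0,0,-9.54],[0,0,0,0.012,0,0,0],[0,0,0,0,0,0,0]]'
python3 to.py 0.572 -0.196 0.035 79.1
python3 - <<'E'
from h import *
for n,b in dict(top=(270,170,350,230),scene=(150,150,230,210)).items():
    im,d=ctrl.get_image(n); x0,y0,x1,y1=b
    cv2.imwrite(f"pics/pad_{n}.png",cv2.resize(im[y0:y1,x0:x1],None,fx=5,fy=5,interpolation=cv2.INTER_CUBIC))
a=cv2.imread("pics/pad_top.png");b=cv2.imread("pics/pad_scene.png");cv2.imwrite("pics/pad.png",np.hstack([a,b]))
E
```

```text
time: 2.48
position: [0.5716, -0.1968, 0.0699]
tool_rot: [-2.424, -1.996, 0.001]
ft_force: [-0.3, -0.2, -0.0]
grip_width: 0.005
grip_force: 0.0
t 2.48 pos [ 0.5716 -0.1968  0.0699] head 78.95 F [-0.3 -0.2 -0. ] w 0.5 gf 0.0
shift now-axes [0.0009 0.0003 0.0349]  shift after turn [0.0009 0.0002 0.0349] turn [-0.09 -0.02 -0.15] q7 -0.06
```

View pics/pad.png

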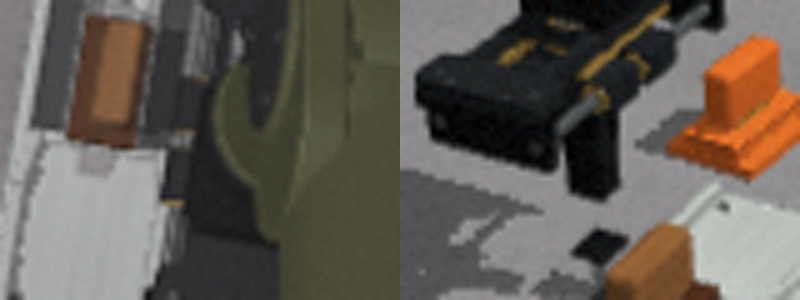

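The fingertips stand over the black pad: the tip is at (593,195) and the pad at (602,243) in the right half. The block grip is clear of them. I'll go down gently.

```bash
python3 -m handwheel '[[0,0,0,0.012,0,0,0],[0,0,0,0.012,0,0,0],[0,0,0,0.006,0,0,0],[0,0,0,0.001,0,0,0],[0,0,0,0,0,0,0]]'
python3 -m handwheel '[[0,0,0,0.002,0,0,0],[0,0,0,0,0,0,0]]'
python3 -m handwheel '[[0,0,0,0.002,0,0,0],[0,0,0,0,0,0,0]]'
python3 -m handwheel '[[0,0,0,0.0015,0,0,0],[0,0,0,0,0,0,0]]'
```

```text
time: 3.2
position: [0.5723, -0.1969, 0.0396]
tool_rot: [2.422, 2.001, 0.0]
ft_force: [-0.6, 0.1, -1.0]
grip_width: 0.005
grip_force: 0.0
time: 3.45
position: [0.5722, -0.197, 0.0376]
tool_rot: [2.422, 2.001, -0.0]
ft_force: [-0.3, -0.2, 0.8]
grip_width: 0.006
grip_force: 0.0
time: 3.7
position: [0.5722, -0.1969, 0.0356]
tool_rot: [2.422, 2.001, 0.0]
ft_force: [0.1, 1.1, -0.7]
grip_width: 0.007
grip_force: 0.0
time: 3.95
position: [0.5722, -0.197, 0.0343]
tool_rot: [2.422, 2.0, -0.0]
ft_force: [-0.4, 0.8, 2.4]
grip_width: 0.007
grip_force: 1.6
```

```bash
python3 -m handwheel '[[0,0,0,0.0015,0,0,0],[0,0,0,0,0,0,0]]'
python3 -m handwheel '[[0,0,0,0.0015,0,0,0],[0,0,0,0,0,0,0]]'
python3 -m handwheel '[[0,0,0,0.001,0,0,0],[0,0,0,0,0,0,0]]'
```

```text
time: 4.2
position: [0.5722, -0.197, 0.0325]
tool_rot: [2.422, 2.001, 0.0]
ft_force: [-0.6, -0.4, 2.8]
grip_width: 0.006
grip_force: 1.5
time: 4.45
position: [0.5722, -0.197, 0.0307]
tool_rot: [2.422, 2.001, 0.0]
ft_force: [0.3, -0.1, 2.2]
grip_width: 0.011
grip_force: 0.7
time: 4.7
position: [0.5722, -0.197, 0.0299]
tool_rot: [2.422, 2.001, 0.0]
ft_force: [-0.2, -0.8, 1.4]
grip_width: 0.001
grip_force: 0.9
```

```bash
python3 -m handwheel '[[0,0,0,0.001,0,0,0],[0,0,0,0,0,0,0]]'
python3 -m handwheel '[[0,0,0,0.0005,0,0,0],[0,0,0,0,0,0,0],[0,0,0,0,0,0,0]]'
python3 - <<'E'
from h import *
for n,b in dict(top=(255,140,335,200),scene=(150,180,230,240)).items():
    im,d=ctrl.get_image(n); x0,y0,x1,y1=b
    cv2.imwrite(f"pics/ej_{n}.png",cv2.resize(im[y0:y1,x0:x1],None,fx=5,fy=5,interpolation=cv2.INTER_CUBIC))
    o=np.load(f"pics/{n}0.npz")["im"][y0:y1,x0:x1]; cv2.imwrite(f"pics/ejo_{n}.png",cv2.resize(o,None,fx=5,fy=5,interpolation=cv2.INTER_CUBIC))
r=lambda s:cv2.imread(f"pics/{s}.png")
cv2.imwrite("pics/ej.png",np.vstack([np.hstack([r("ejo_top"),r("ejo_scene")]),np.hstack([r("ej_top"),r("ej_scene")])]))
E
```

```text
time: 4.95
position: [0.5722, -0.1969, 0.029]
tool_rot: [2.422, 2.001, 0.0]
ft_force: [-0.4, -0.4, 1.8]
grip_width: 0.006
grip_force: 0.9
time: 5.32
position: [0.5722, -0.197, 0.0286]
tool_rot: [2.422, 2.001, 0.0]
ft_force: [0.4, -0.3, 2.0]
grip_width: 0.004
grip_force: 0.9
```

View pics/ej.png

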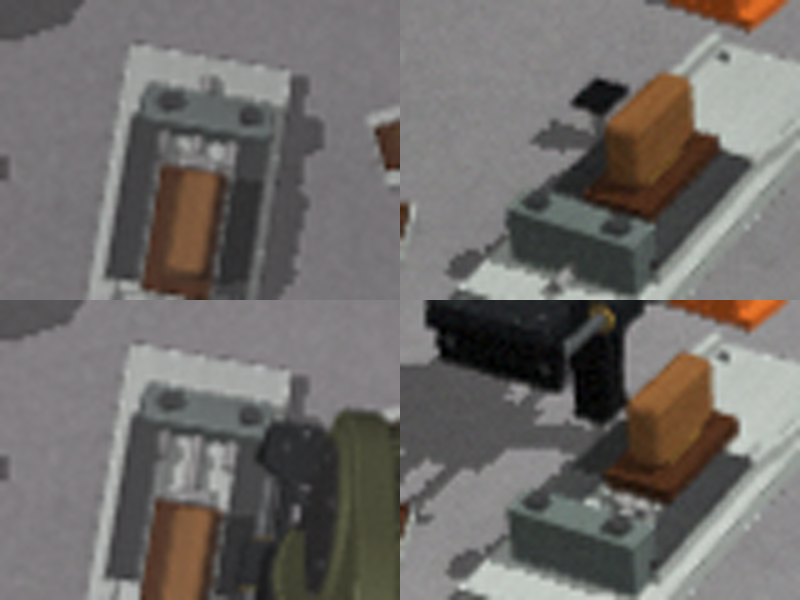

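The picture confirms it: the wood block's front edge moved back about 32 crop pixels (~18 mm), so the block is free at local x ≈ +10 mm. I'll lift off, turn 90° and open.

```bash
python3 -m handwheel '[[0,0,0,-0.01,0,0,0],[0,0,0,-0.03,0,0,0],[0.06,0,0,-0.05,0,0,10],[0.06,0,0,0,0,0,10],[0.06,0,0,0,0,0,10],[0.06,0,0,0,0,0,10],[0.06,0,0,0,0,0,10],[0.06,0,0,0,0,0,10],[0.06,0,0,0,0,0,10],[0.06,0,0,0,0,0,10],[0.06,0,0,0,0,0,10],[0.06,0,0,0,0,0,0]]'
python3 to.py 0.6098 -0.1399 0.041 -10.9
python3 - <<'E'
from h import *
from scipy.ndimage import map_coordinates
im,d=ctrl.get_image("top");np.savez("pics/t1.npz",im=im,d=d)
im,d=ctrl.get_image("scene");np.savez("pics/s1.npz",im=im,d=d)
for n,f in(("top","t1"),("scene","s1")):
    z=np.load(f"pics/{f}.npz");im=z["im"].astype(int);P=cloud(n,z["d"]);
    m=(P[...,2]>.06)&(P[...,2]<.083)&(im[...,2]-im[...,0]>40)&(abs(P[...,0]-.6)<.08)&(abs(P[...,1]+.14)<.05)
    q=P[m];print(n,m.sum(),q.mean(0).round(4),q.min(0).round(4),q.max(0).round(4))
    r=cv2.minAreaRect(np.float32(q[:,:2]*1000));print(r)
E
```

```text
time: 6.92
position: [0.5719, -0.1966, 0.1188]
tool_rot: [-3.128, 0.295, 0.001]
ft_force: [0.7, 0.1, -0.5]
grip_width: 0.687
grip_force: 0.0
t 6.92 pos [ 0.5719 -0.1966  0.1188] head -10.76 F [ 0.7  0.1 -0.5] w 59.8 gf 0.0
shift now-axes [ 0.0267 -0.0628  0.0777]  shift after turn [ 0.0265 -0.0629  0.0778] turn [0.   0.03 0.14] q7 -1.54<stdin>:8: RuntimeWarning: Mean of empty slice.
  ret = um.true_divide(
Traceback (most recent call last):
ValueError: zero-size array to reduction operation minimum which has no identity
```

```bash
python3 - <<'E'
from h import *
for n,f in(("top","top0"),("scene","scene0"),("scene","s1")):
    z=np.load(f"pics/{f}.npz");im=z["im"].astype(int);P=cloud(n,z["d"])
    m=(P[...,2]>.066)&(P[...,2]<.09)&(im[...,2]-im[...,0]>30)&(abs(P[...,0]-.62)<.08)&(abs(P[...,1]+.14)<.05)
    q=P[m]
    if len(q): print(f,m.sum(),q.mean(0).round(4),np.percentile(q[:,2],[10,50,90]).round(4),cv2.minAreaRect(np.float32(q[:,:2]*1000)))
E
python3 -m handwheel '[[0.06,0.0135,-0.0315,0,0,0,0],[0.06,0.013,-0.0314,0,0,0,0],[0.06,0,0,0.02,0,0,0],[0.06,0,0,0,0,0,0]]'
python3 to.py 0.6098 -0.1399 0.043 -10.9
```

```text
top0 158 [ 0.6273 -0.1422  0.0771] [0.0736 0.0775 0.0802] ((627.1334838867188, -142.6481475830078), (21.104820251464844, 57.22815704345703), 79.23688507080078)
scene0 150 [ 0.6341 -0.1404  0.0747] [0.0692 0.076  0.0782] ((630.6056518554688, -142.2393035888672), (22.8596134185791, 58.90311050415039), 77.7518310546875)
s1 149 [ 0.6134 -0.1367  0.0745] [0.0683 0.0757 0.0784] ((609.134765625, -137.62603759765625), (22.51973533630371, 60.824100494384766), 78.08548736572266)
time: 7.52
position: [0.608, -0.1405, 0.0962]
tool_rot: [3.128, -0.296, -0.008]
ft_force: [-0.1, 0.1, 0.3]
grip_width: 0.692
grip_force: 0.0
t 7.53 pos [ 0.608  -0.1405  0.0962] head -10.81 F [-0.1  0.1  0.3] w 60.2 gf 0.0
shift now-axes [ 0.0019 -0.001   0.0532]  shift after turn [ 0.0017 -0.0009  0.0532] turn [0.03 0.27 0.09] q7 -1.67
```

```bash
python3 -m handwheel '[[0.06,0.0005,-0.001,0.015,0,0,0],[0.06,0,0,0.015,0,0,0],[0.06,0,0,0.015,0,0,0],[0.06,0,0,0.008,0,0,0],[0.06,0,0,0,0,0,0]]'
python3 -m handwheel '[[0.03,0,0,0,0,0,0],[0.025,0,0,0,0,0,0],[0.022,0,0,0,0,0,0]]' 10
python3 to.py 0.6098 -0.1399 0.043 -10.9
```

```text
time: 8.15
position: [0.6101, -0.1392, 0.0446]
tool_rot: [-3.127, 0.298, 0.003]
ft_force: [0.3, -0.3, -1.1]
grip_width: 0.692
grip_force: 0.0
time: 8.52
position: [0.611, -0.1393, 0.046]
tool_rot: [3.127, -0.298, 0.001]
ft_force: [-0.3, -0.2, 0.1]
grip_width: 0.433
grip_force: 0.0
t 8.53 pos [ 0.611  -0.1393  0.046 ] head -10.88 F [-0.3 -0.2  0.1] w 37.7 gf 0.0
shift now-axes [-0.0011  0.0008  0.003 ]  shift after turn [-0.0011  0.0008  0.003 ] turn [ 0.01 -0.05  0.02] q7 -1.69
```

```bash
python3 -m handwheel '[[0,0,0,0.002,0,0,0],[0,0,0,0,0,0,0],[0,0,0,0,0,0,0],[0,0,0,0,0,0,0]]' 15
python3 to.py 0.6098 -0.1399 0.043 -10.9
```

```text
time: 9.02
position: [0.6105, -0.1398, 0.0434]
tool_rot: [3.127, -0.298, -0.0]
ft_force: [-0.2, -1.4, -1.0]
grip_width: 0.254
grip_force: 15.0
t 9.03 pos [ 0.6105 -0.1398  0.0434] head -10.9 F [-0.2 -1.4 -1. ] w 22.1 gf 15.0
shift now-axes [-0.0007  0.0003  0.0004]  shift after turn [-0.0007  0.0003  0.0004] turn [ 0.03  0.01 -0.  ] q7 -1.69
```

```bash
python3 -m handwheel '[[0,0,0,0,0,0,0],[0,-0.005,0,0,0,0,0],[0,-0.01,0,0,0,0,0],[0,-0.01,0,0,0,0,0]]' 40
python3 -m handwheel '[[0,-0.01,0,0,0,0,0],[0,-0.01,0,0,0,0,0],[0,-0.01,0,0,0,0,0],[0,0,0,0,0,0,0]]'
python3 to.py 0.5312 -0.1248 0.043 -10.9
```

```text
time: 9.52
position: [0.5853, -0.1343, 0.0434]
tool_rot: [3.127, -0.298, -0.0]
ft_force: [-0.3, -0.8, -1.6]
grip_width: 0.25
grip_force: 40.0
time: 10.02
position: [0.5553, -0.1283, 0.0434]
tool_rot: [-3.127, 0.298, 0.003]
ft_force: [-1.1, -0.5, -1.4]
grip_width: 0.251
grip_force: 40.0
t 10.03 pos [ 0.5553 -0.1283  0.0434] head -10.87 F [-1.1 -0.5 -1.4] w 21.8 gf 40.0
shift now-axes [-0.0243  0.0011  0.0005]  shift after turn [-0.0243  0.0011  0.0004] turn [0.   0.11 0.03] q7 -1.67
```

```bash
python3 -m handwheel '[[0,-0.01,0,0,0,0,0],[0,-0.01,0,0,0,0,0],[0,-0.004,0,0,0,0,0],[0,0,0,0,0,0,0],[0,0,0,-0.003,0,0,0],[0,0,0,0,0,0,0]]'
python3 to.py 0.5312 -0.1248 0.043 -10.9
python3 -m handwheel '[[0,0,0,-0.005,0,0,0],[0,0,0,-0.015,0,0,0],[0,0,0,-0.03,0,0,0],[0,0,0,-0.04,0,0,0],[0,0,0,-0.03,0,0,0],[0,0,0,0,0,0,0]]'
python3 to.py 0.4824 0.1415 0.16 5.6
```

```text
time: 10.78
position: [0.5334, -0.1244, 0.0466]
tool_rot: [3.127, -0.298, 0.0]
ft_force: [1.1, -0.3, -3.8]
grip_width: 0.252
grip_force: 40.0
t 10.78 pos [ 0.5334 -0.1244  0.0466] head -10.89 F [ 1.1 -0.3 -3.8] w 21.9 gf 40.0
shift now-axes [-0.002   0.0008  0.0036]  shift after turn [-0.002   0.0008  0.0036] turn [-0.   -0.01  0.01] q7 -1.66
time: 11.52
position: [0.5355, -0.1247, 0.1702]
tool_rot: [3.126, -0.298, 0.011]
ft_force: [1.4, -0.5, -4.9]
grip_width: 0.247
grip_force: 40.0
t 11.53 pos [ 0.5355 -0.1247  0.1702] head -10.88 F [ 1.4 -0.5 -4.9] w 21.5 gf 40.0
shift now-axes [-0.1024 -0.2514  0.0093]  shift after turn [-0.0269 -0.2701  0.0102] turn [  0.1   -0.41 -16.48] q7 -1.62
```

```bash
python3 -m handwheel '[[0,0,0,0,0,0,-8.25],[0,0,0,0,0,0,-8.23],[0,-0.0038,-0.0386,0,0,0,0],[0,-0.0038,-0.0386,0,0,0,0],[0,-0.0038,-0.0386,0,0,0,0],[0,-0.0038,-0.0386,0,0,0,0],[0,-0.0038,-0.0386,0,0,0,0],[0,-0.0038,-0.0386,0,0,0,0],[0,-0.0038,-0.0386,0,0,0,0],[0,0,0,0,0,0,0],[0,0,0,0,0,0,0]]'
python3 to.py 0.4835 0.1412 0.053 5.6
python3 - <<'E'
from h import *
for n in("top","scene"):
    im,d=ctrl.get_image(n); np.savez(f"pics/{n}2.npz",im=im,d=d)
a=np.load("pics/top2.npz")["im"][140:260,150:260];b=np.load("pics/scene2.npz")["im"][130:250,240:350]
cv2.imwrite("pics/over_b.png",cv2.resize(np.hstack([a,b]),None,fx=3.6,fy=3.6,interpolation=cv2.INTER_CUBIC))
E
```

```text
time: 12.9
position: [0.4797, 0.1413, 0.1654]
tool_rot: [3.137, 0.154, -0.003]
ft_force: [0.4, -0.6, -4.2]
grip_width: 0.25
grip_force: 40.0
t 12.9 pos [0.4797 0.1413 0.1654] head 5.61 F [ 0.4 -0.6 -4.2] w 21.7 gf 40.0
shift now-axes [0.004  0.0003 0.1124]  shift after turn [0.0038 0.0004 0.1124] turn [0.05 0.1  0.01] q7 -1.85
```

View pics/over_b.png

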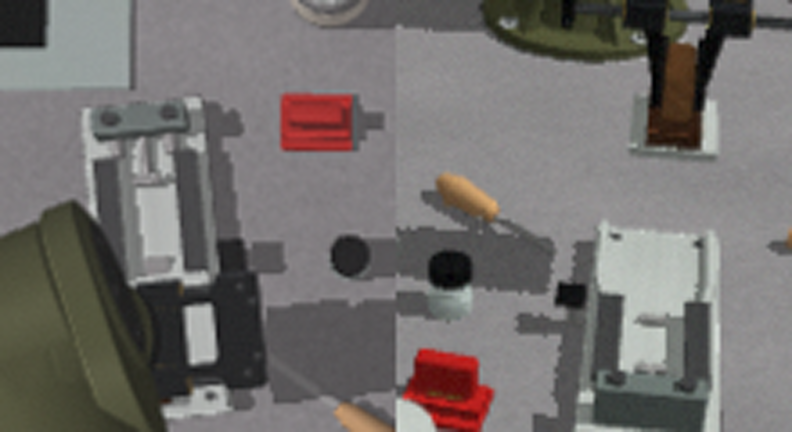

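The block hangs upright and in line over dock_b's open end, with the sole at (675,125) in the right half and nothing below it in the way. I'll lower it, slowly at the end.

```bash
python3 -m handwheel '[[0,0.004,0,0.02,0,0,0],[0,0,0,0.03,0,0,0],[0,0,0,0.03,0,0,0],[0,0,0,0.02,0,0,0],[0,0,0,0.011,0,0,0],[0,0,0,0,0,0,0]]'
python3 to.py 0.4835 0.1412 0.0434 5.6
python3 -m handwheel '[[0,0,0,0.004,0,0,0],[0,0,0,0.002,0,0,0],[0,0,0,0,0,0,0]]'
python3 to.py 0.4835 0.1412 0.0434 5.6
```

```text
time: 13.75
position: [0.484, 0.1416, 0.0549]
tool_rot: [3.138, 0.152, -0.002]
ft_force: [-0.5, -0.9, -3.0]
grip_width: 0.247
grip_force: 40.0
t 13.75 pos [0.484  0.1416 0.0549] head 5.53 F [-0.5 -0.9 -3. ] w 21.5 gf 40.0
shift now-axes [-0.0005  0.0004  0.0115]  shift after turn [-0.0005  0.0004  0.0115] turn [ 0.01  0.09 -0.07] q7 -1.92
time: 14.12
position: [0.4845, 0.1424, 0.0498]
tool_rot: [3.138, 0.153, 0.001]
ft_force: [0.2, 0.3, -4.3]
grip_width: 0.248
grip_force: 40.0
t 14.12 pos [0.4845 0.1424 0.0498] head 5.6 F [ 0.2  0.3 -4.3] w 21.6 gf 40.0
shift now-axes [-0.0011  0.0011  0.0064]  shift after turn [-0.0011  0.0011  0.0064] turn [ 0.01 -0.03 -0.  ] q7 -1.93
```

```bash
python3 -m handwheel '[[0,0,0.001,0.003,0,0,0],[0,0,0,0.0015,0,0,0],[0,0,0,0,0,0,0]]'
python3 -m handwheel '[[0,0,0,0.001,0,0,0],[0,0,0,0,0,0,0]]'
python3 -m handwheel '[[0,0,0,0.001,0,0,0],[0,0,0,0,0,0,0]]'
python3 to.py 0.4835 0.1412 0.0434 5.6
```

```text
time: 14.5
position: [0.4842, 0.1413, 0.0448]
tool_rot: [3.138, 0.153, -0.001]
ft_force: [-0.2, 0.2, -4.4]
grip_width: 0.25
grip_force: 40.0
time: 14.75
position: [0.4844, 0.1414, 0.044]
tool_rot: [3.138, 0.153, -0.0]
ft_force: [-0.0, -1.0, -3.7]
grip_width: 0.251
grip_force: 40.0
time: 15.0
position: [0.4845, 0.1414, 0.0434]
tool_rot: [3.138, 0.153, 0.0]
ft_force: [-1.5, 0.6, -0.0]
grip_width: 0.252
grip_force: 40.0
t 15.0 pos [0.4845 0.1414 0.0434] head 5.6 F [-1.5  0.6 -0. ] w 21.9 gf 40.0
shift now-axes [-0.0011  0.0001 -0.    ]  shift after turn [-0.0011  0.0001 -0.    ] turn [ 0.01 -0.01 -0.  ] q7 -1.93
```

```bash
for i in 1 2 3; do python3 -m handwheel '[[0,0.004,0,0,0,0,0],[0,0.004,0,0,0,0,0],[0,0.004,0,0,0,0,0]]' | head -4|tr '\n' ' '; echo; done
python3 to.py 0.5322 0.1464 0.0434 5.6
```

```text
time: 15.38 position: [0.4966, 0.1427, 0.0434] tool_rot: [3.138, 0.153, -0.0] ft_force: [-4.6, -0.1, 4.6] 
time: 15.75 position: [0.5073, 0.1435, 0.0434] tool_rot: [3.136, 0.154, -0.005] ft_force: [-7.2, -2.2, 7.8] 
time: 16.12 position: [0.5198, 0.1446, 0.0434] tool_rot: [3.137, 0.153, -0.003] ft_force: [-5.4, -0.6, 7.5] 
t 16.12 pos [0.5198 0.1446 0.0434] head 5.59 F [-5.4 -0.6  7.5] w 21.7 gf 40.0
shift now-axes [ 0.0125 -0.0006 -0.    ]  shift after turn [ 0.0125 -0.0006 -0.    ] turn [ 0.05  0.1  -0.01] q7 -1.94
```

```bash
python3 -m handwheel '[[0,0,0,-0.001,0,0,0],[0,0,0,0,0,0,0]]'|sed -n '2p;4p'
for i in 1 2 3; do python3 -m handwheel '[[0,0.004,0,0,0,0,0],[0,0.004,0,0,0,0,0],[0,0,0,0,0,0,0]]' | sed -n '2p;4p'|tr '\n' ' '; echo; done
python3 to.py 0.5322 0.1464 0.0434 5.6
```

```text
position: [0.5209, 0.1447, 0.0437]
ft_force: [0.9, -0.2, -2.5]
position: [0.5287, 0.1455, 0.0439] ft_force: [1.2, -1.4, -3.6] 
position: [0.5368, 0.1463, 0.044] ft_force: [0.2, -1.7, -3.0] 
position: [0.5448, 0.1471, 0.044] ft_force: [0.2, -2.9, -3.8] 
t 17.5 pos [0.5448 0.1471 0.044 ] head 5.59 F [ 0.2 -2.9 -3.8] w 21.5 gf 40.0
shift now-axes [-0.0126 -0.0005  0.0006]  shift after turn [-0.0126 -0.0005  0.0006] turn [ 0.   -0.04 -0.01] q7 -1.95
```

```bash
python3 -m handwheel '[[0,0.002,0.0007,0,0,0,0],[0,0,0,0,0,0,0]]'|sed -n '2p;4p'
for i in 1 2 3 4 5; do python3 -m handwheel '[[0,0.002,0,0,0,0,0],[0,0.002,0,0,0,0,0],[0,0,0,0,0,0,0]]' | sed -n '2p;4p'|tr '\n' ' '; echo; done
```

```text
position: [0.5465, 0.1472, 0.0442]
ft_force: [0.3, -0.1, -2.1]
position: [0.5505, 0.1474, 0.0441] ft_force: [0.3, -0.8, -2.0] 
position: [0.5545, 0.1474, 0.044] ft_force: [0.2, 1.1, -2.7] 
position: [0.5584, 0.1478, 0.044] ft_force: [-1.0, -0.2, -3.1] 
position: [0.5624, 0.1483, 0.044] ft_force: [-0.8, 0.5, -1.8] 
position: [0.5664, 0.1487, 0.0441] ft_force: [-1.1, 0.4, -1.6]
```

```bash
for i in 1 2 3 4; do python3 -m handwheel '[[0,0.0015,0,0,0,0,0],[0,0.0015,0,0,0,0,0],[0,0,0,0,0,0,0]]' | sed -n '2p;4p'|tr '\n' ' '; echo; done
```

```text
position: [0.5692, 0.149, 0.044] ft_force: [-0.5, -0.1, -2.6] 
position: [0.5723, 0.1493, 0.0441] ft_force: [-0.5, 0.8, -2.2] 
position: [0.5753, 0.1495, 0.044] ft_force: [0.2, 0.1, -2.9] 
position: [0.5782, 0.1498, 0.044] ft_force: [-0.8, -0.1, -2.2]
```

```bash
for i in 1 2 3 4 5; do python3 -m handwheel '[[0,0.001,0,0,0,0,0],[0,0.001,0,0,0,0,0],[0,0,0,0,0,0,0]]' | sed -n '2p;4p'|tr '\n' ' '; echo; done
```

```text
position: [0.5799, 0.15, 0.044] ft_force: [-1.7, -0.0, -2.0] 
position: [0.5803, 0.1501, 0.0436] ft_force: [-6.6, -1.1, 0.6] 
position: [0.582, 0.1503, 0.0436] ft_force: [-6.4, -1.2, 1.9] 
position: [0.5838, 0.1504, 0.0437] ft_force: [-7.1, -0.5, 1.3] 
position: [0.5857, 0.1506, 0.0437] ft_force: [-7.3, -1.5, 1.5]
```

First touch of the ejector came at TCP x≈0.580, so I expect the click near 0.601 and the stops near 0.604. I'll continue in small steps.

```bash
python3 -m handwheel '[[0,0.001,0,-0.0006,0,0,0],[0,0.001,0,0,0,0,0],[0,0,0,0,0,0,0]]' | sed -n '2p;4p'; for i in 1 2 3 4 5; do python3 -m handwheel '[[0,0.001,0,0,0,0,0],[0,0.001,0,0,0,0,0],[0,0,0,0,0,0,0]]' | sed -n '2p;4p'|tr '\n' ' '; echo; done
```

```text
position: [0.5873, 0.1508, 0.0438]
ft_force: [-6.8, 0.2, 0.0]
position: [0.5891, 0.151, 0.0438] ft_force: [-7.2, -1.0, -0.1] 
position: [0.591, 0.1512, 0.0438] ft_force: [-8.5, -1.6, 1.0] 
position: [0.5928, 0.1513, 0.0438] ft_force: [-8.6, -1.5, 1.6] 
position: [0.5946, 0.1515, 0.0438] ft_force: [-9.0, -1.9, 2.7] 
position: [0.5965, 0.1517, 0.0438] ft_force: [-9.3, -0.3, 1.8]
```

```bash
for i in 1 2 3 4; do python3 -m handwheel '[[0,0.001,0,-0.0002,0,0,0],[0,0,0,0,0,0,0]]' | sed -n '2p;4p'|tr '\n' ' '; echo; done
```

```text
position: [0.5973, 0.1518, 0.0439] ft_force: [-8.9, -1.1, 1.8] 
position: [0.5982, 0.1519, 0.0439] ft_force: [-8.8, -0.7, 0.8] 
position: [0.599, 0.152, 0.0439] ft_force: [-8.8, -1.1, 0.4] 
position: [0.5999, 0.1521, 0.0439] ft_force: [-9.1, -1.8, -0.1]
```

```bash
for i in 1 2 3; do python3 -m handwheel '[[0,0.0008,0,0,0,0,0],[0,0,0,0,0,0,0]]' | sed -n '2p;4p'|tr '\n' ' '; echo; done
```

```text
position: [0.6006, 0.1521, 0.044] ft_force: [-9.0, -1.3, -0.2] 
position: [0.6015, 0.1522, 0.0439] ft_force: [-8.9, -0.5, -0.6] 
position: [0.6023, 0.1523, 0.0439] ft_force: [-9.8, -1.7, -1.0]
```

```bash
python3 -m handwheel '[[0,0.0006,0,0,0,0,0],[0,0,0,0,0,0,0]]' | sed -n '2p;4p'|tr '\n' ' '; echo; for i in 1 2 3 4; do python3 -m handwheel '[[0,-0.001,0,0,0,0,0],[0,0,0,0,0,0,0]]' | sed -n '2p;4p'|tr '\n' ' '; echo; done
```

```text
position: [0.6028, 0.1523, 0.0439] ft_force: [-9.0, -0.8, 0.0] 
position: [0.6021, 0.1523, 0.0438] ft_force: [-7.1, -0.0, -1.9] 
position: [0.6012, 0.1522, 0.0438] ft_force: [-8.0, -1.0, -1.4] 
position: [0.601, 0.1522, 0.0439] ft_force: [-5.9, -0.5, -3.1] 
position: [0.601, 0.1522, 0.044] ft_force: [-4.4, -0.5, -8.6]
```

The block stopped at x=0.601 while the command kept moving back, so the catch is holding it. I'll relax the arm and let go.

```bash
python3 -m handwheel '[[0,-0.001,0,0.0006,0,0,0],[0,0,0,0,0,0,0]]' | sed -n '2p;4p'
python3 -m handwheel '[[0.05,0,0,0,0,0,0],[0.05,0,0,0,0,0,0],[0.05,0,0,0,0,0,0],[0.05,0,0,0,0,0,0]]'| sed -n '2,5p'
python3 -m handwheel '[[0.05,0,0,-0.01,0,0,0],[0.05,0,0,-0.03,0,0,0],[0.05,0,0,-0.04,0,0,0],[0.05,0,0,-0.04,0,0,0],[0.05,0,0,-0.03,0,0,0],[0.05,-0.04,0,0,0,0,0],[0.05,-0.05,0,0,0,0,0],[0.05,-0.03,0,0,0,0,0],[0.05,0,0,0,0,0,0]]'| sed -n '1,5p'
python3 - <<'E'
from h import *
for n in("top","scene"):
    im,d=ctrl.get_image(n); np.savez(f"pics/{n}3.npz",im=im,d=d)
a=np.load("pics/top3.npz")["im"][140:260,150:290];b=np.load("pics/scene3.npz")["im"][160:280,220:360]
cv2.imwrite("pics/fin.png",cv2.resize(np.hstack([a,b]),None,fx=2.85,fy=2.85,interpolation=cv2.INTER_CUBIC))
z=np.load("pics/scene3.npz");im=z["im"].astype(int);P=cloud("scene",z["d"])
m=(P[...,2]>.066)&(P[...,2]<.09)&(im[...,2]-im[...,0]>30)&(abs(P[...,0]-.6)<.08)&(abs(P[...,1]-.15)<.05)
print(m.sum(),cv2.minAreaRect(np.float32(P[m][:,:2]*1000)))
E
```

```text
position: [0.6009, 0.1521, 0.0441]
ft_force: [-4.5, 0.1, -8.3]
position: [0.6029, 0.1522, 0.0456]
tool_rot: [-3.138, -0.153, -0.003]
ft_force: [0.1, 1.3, 0.3]
grip_width: 0.555
time: 30.12
position: [0.4812, 0.1405, 0.1959]
tool_rot: [3.136, 0.155, 0.003]
ft_force: [-0.0, -0.4, -0.4]
grip_width: 0.574
142 ((598.282958984375, 153.22683715820312), (60.313907623291016, 20.678756713867188), 7.255865573883057)
```

View pics/fin.png

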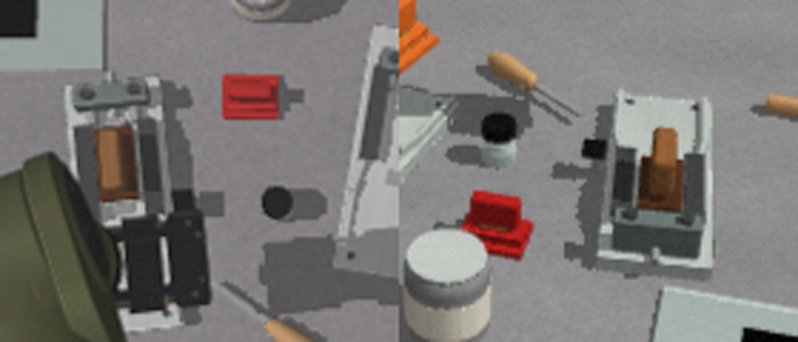

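The picture shows the block seated right up to dock_b's head: wood at (115,160) in the top half, and just behind the head at (662,180) in the scene half. It stayed put after release, at local x ≈ +50 mm, which matches the felt click. The jar, the red block and the gouge have not moved, and the gripper is clear.

Run:
```python
from bench import ctrl
print(ctrl.close_job())
```

```text
the job is handed in; nothing more can be done
None
```

The block is out of dock_a and sits in dock_b, where it stayed at about x +50 mm after I let go; the catch held when I drew the block back gently. The job is handed in at about 30 s, and no verdict was shown.

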